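# Sort the mixed handful from the autoclave bench

## Task

Sort the things on the bench into the trays, standing upright, each in a bay of its own: both glass jars in the blue tray, the brass valve and the black clamp knob in the grey tray, and the used red-capped specimen pot in the yellow tray. The used pot is contaminated, so put it away last, after the other four are in place. Set the glass jars down gently, never drop or knock them over, and leave the steel beaker and the stack of dishes where they are.

Things in the scene. Friction and masses are not known exactly. Their poses are not given: they have to be found in the camera images.
- jar_amber_mid (a point): Amber-brown glass sample jar with a white cap. Round, 70 mm tall: body 42 mm across up to 40 mm, a neck 34 mm across, and the cap 38 mm across over the top 16 mm. Grip it across the cap, about 58 mm above its base. Stands upright on the bench; origin at its centre, half-way up; z is its upright axis.
- jar_green_mid (a point): Green glass sample jar with a blue cap. Round, 70 mm tall: body 42 mm across up to 40 mm, a neck 34 mm across, and the cap 38 mm across over the top 16 mm. Grip it across the cap, about 58 mm above its base. Stands upright on the bench; origin at its centre, half-way up; z is its upright axis.
- valve_mid (a point): Brass safety valve of an autoclave, 68 mm tall: six-sided foot 40 mm across and 16 mm high, above it a round body 26 mm across up to 60 mm, then a stub 14 mm across. Grip it by the round body, about 48 mm above its base. Stands upright on the bench; origin at its centre, half-way up; z is its upright axis.
- knob_mid (a point): Black lobed clamp knob of an autoclave, 70 mm tall, standing on its head: black head 43 mm across and 22 mm high below, a bare steel threaded stud 14 mm across rising from it to the top. Grip it by the stud, about 52 mm above its base. Stands upright on the bench; origin at its centre, half-way up; z is its upright axis.
- pot_mid (a point): Used white plastic specimen pot with a red cap and a blank paper band. Round, 64 mm tall: body 42 mm across up to 34 mm, a neck 34 mm across, and the cap 38 mm across over the top 16 mm. Grip it across the cap, about 54 mm above its base. Stands upright on the bench; origin at its centre, half-way up; z is its upright axis.
- tray_blue: Blue painted open metal tray, fixed to the bench, 90 (x) x 156 (y) x 22 mm high, walls, floor and divider 4 mm thick. A divider along its x axis, as high as the walls, splits it into two bays, each 82 x 72 mm inside; the bay centres lie at x = 0, y = +38 and y = -38 mm. Origin: centre of the underside; z up. It may be turned up to 13 degrees, and the trays swap places. For the two glass jars.
- tray_grey: Grey painted open metal tray, fixed to the bench, 90 (x) x 156 (y) x 22 mm high, walls, floor and divider 4 mm thick. A divider along its x axis, as high as the walls, splits it into two bays, each 82 x 72 mm inside; the bay centres lie at x = 0, y = +38 and y = -38 mm. Origin: centre of the underside; z up. It may be turned up to 13 degrees, and the trays swap places. For the brass valve and the clamp knob.
- tray_yellow: Yellow painted open metal tray, fixed to the bench, 90 (x) x 156 (y) x 22 mm high, walls, floor and divider 4 mm thick. A divider along its x axis, as high as the walls, splits it into two bays, each 82 x 72 mm inside; the bay centres lie at x = 0, y = +38 and y = -38 mm. Origin: centre of the underside; z up. It may be turned up to 13 degrees, and the trays swap places. For the used pot (in either bay).
- beaker: Bystander, not to be disturbed: empty open steel beaker, 68 mm across, 75 mm tall. Origin: centre of its underside.
- dishes: Bystander, not to be disturbed: stack of three clear dishes with white lids, 62 mm across, 45 mm tall (one piece). Origin: centre of its underside.
Not all that is in view belongs to the job. Leave any purple or turquoise look-alike of the part that bears jar_green_mid alone. Several things have the shape of the tray_yellow; the one meant has the colours described above.

How it is judged:
By the outcome, as a careful person would: the job done as asked, in the order asked, and still so for the second after the job is handed in, with the robot touching nothing.
It also fails if it takes over 120 s, if anything falls off the work surface, if the arm or the gripper's body presses on something with over 40 N, if the wrist force passes 120 N, or if a joint passes its speed limit or range.

## Robot

A 7-joint arm with a two-finger parallel gripper is mounted at the origin on the work surface. World frame = base frame: x ahead of the robot, y to its left, z up, the work surface at z = 0. Lengths are in m, angles in rad, forces in N, time in s.
With the tool pointing down it reaches from about 0.35 to 0.9 m from the base axis. Payload 8.1 kg.
Tool frame: the origin (TCP) lies between the finger pads; the fingertips stand 8 mm ahead of it and the grasp point (between the pads) lies 11 mm behind it (arm.tcp_to_tips is the distance from the TCP to the fingertips, in m); z points along the fingers, x is the direction in which the jaws open and shut, and the axes are right-handed (so a half turn about z gives the same grasp; the last joint's range is limited). The gripper opens to 92 mm and grips with 3 to 60 N. Pads are 19 mm wide; open, the fingers measure 130 mm over their backs; the gripper's body (75 mm by 190 mm) begins 47 mm behind the grasp point.
Start: joints at [-1.283, 0.434, 0.025, 1.573, -0.012, 1.134, -0.075], TCP at [0.238, 0.578, 0.235] pointing down, gripper open.
Joint ranges: [-2.62, 2.62], [-0.44, 2.09], [-1.27, 1.32], [0.08, 2.57], [-1.32, 4.46], [0.12, 2], [-2.74, 2.74]. Speed limits (rad/s): [2.22, 2.22, 3.01, 3.01, 3.14, 3.14, 3.14].

## Interface

Orientations are given as a rotation vector (axis times angle).
In Python, from cell import arm, eyes gives the robot as it stands.
- The arm moves only by the tool play_rows, never from a script. Its argument "rows" is a list of rows, each a list of 3 entries, a list of its own where there are three numbers: the shift along the tool's x, y, z each as a share of 50 cm, from -1 to 1, then the turn, a rotation vector about the tool's x, y, z each as a share of 60 degrees, from -1 to 1, then the opening, from -1 (shut) to 1 (fully open), so that 0 is half open. In form: [[[dx, dy, dz], [ax, ay, az], grip], ...]. A call has 1 to 10 rows; each row is the pose to reach, as a shift and turn from the pose commanded when the call began, along the tool's axes at that moment; what a row does not reach only later rows make up. A row lasts 1/10 s, in which the tool goes at most 50 mm and 8.59 degrees, less where a joint would pass 70% of its speed; a pose out of reach is approached as far as the arm can. A call with a number of a shift or a turn outside -1 to 1 is refused whole. A call with a gripper value outside its range is refused whole. The fingers move at their own pace and stop on an object; "newtons" is the grip in N (left out, the last holds). Time passes only in rows, so rows that repeat a pose let the fingers close. It gives the time, the measured TCP pose, the force and the opening at its end, in the units of the state.
- arm.observe(): the state, without advancing time (a new reading comes with each control period).
- eyes.get_image(name): name is "scene" or "side" or "wrist"; returns (picture, depth): 420x560x3 uint8, red, green, blue; 420x560 float32, m along the optical axis (not along the pixel's ray), 0 where there is no reading.
- eyes.get_calibration(name): a dict with "intrinsics" (3x3 intrinsics, pixels), "R" (3x3) and "t" (3): a world point X has camera coordinates R X + t. Camera axes: x right, y down, z forward; pixel columns grow to the right and rows downward; lengths in m; the calibration is good to about 2 mm. A picture is of the moment at which its call begins: read the wrist's pose just before it. get_calibration takes no time and is no camera call; for the wrist camera it gives the pose at the moment of the call.
- arm.sign_off(): hands the job in, once; it reports no verdict.
The state is a dict: "clock": time; "joints": joint angles; "dq": joint speeds; "joint_efforts": joint torques, N m; "position": TCP position; "ee_rot": TCP orientation; "force": force on the tool from outside, world axes, zero at the start; "ft_torque": the same for the moment, N m; "width": opening from 0.0 (shut) to 1.0 (fully open).
Only numpy, scipy, OpenCV 4.12 (cv2) and the standard library are available. Lean on these libraries where they do the work, as an engineer would, in place of code of your own. Each camera call takes 0.05 s, during which the arm holds its last target.

## Working session

There is one attempt and no reset: what is moved stays moved. The work goes in short steps, Python scripts to look and compute and a tool call to move; the robot and the scene stay as the last step left them, time stands still between calls to the robot, and variables do not carry over. Pictures are saved under pics/ and viewed, and the job is handed in when it is done.

Besides the shell and the picture viewer there is one more tool, called by a JSON object that holds its "fn" and its "kwargs", one argument or row to a line. play_rows: Moves the arm, as the interface text tells. Its arguments: {"type":"object","properties":{"rows":{"type":"array","items":{"type":"array"}},"newtons":{"type":"number"}},"required":["rows"]}

```bash
mkdir -p pics; ls
python3 - <<'E'
from cell import arm, eyes
import cv2, numpy as np
s=arm.observe(); print(s)
for n in ["scene","side"]:
    im,d=eyes.get_image(n); cv2.imwrite(f"pics/{n}0.png",im[:,:,::-1]); np.savez(f"{n}0.npz",im=im,d=d,**eyes.get_calibration(n))
    print(n,eyes.get_calibration(n))
E
```

```text
pics
{'clock': 0.0, 'joints': array([-1.28260429,  0.43521912,  0.02493394,  1.57410543, -0.01158785,
        1.13401884, -0.07510948]), 'dq': array([ 0.00039469,  0.00095575, -0.0011452 , -0.00034078,  0.00104924,
       -0.00027196,  0.00106559]), 'joint_efforts': array([ 1.21474797e-03, -6.67868686e+01,  9.85499024e-01, -3.14455748e+01,
       -6.03892724e-02,  4.28665755e-02,  1.85771241e-04]), 'position': array([0.23791583, 0.57739053, 0.23394371]), 'ee_rot': array([ 2.60967053e+00,  1.74725439e+00, -1.96553171e-03]), 'force': array([-0.70034268,  0.49944935,  0.74775719]), 'ft_torque': array([-0.02268239, -0.03131174, -0.02407952]), 'width': 1.0037653747413782}
scene {'intrinsics': array([[456.41186515,   0.        , 279.59953849],
       [  0.        , 456.41186515, 210.97862839],
       [  0.        ,   0.        ,   1.        ]]), 'R': array([[-0.56304144,  0.8263412 ,  0.01202325],
       [ 0.68226041,  0.47298123, -0.5575029 ],
       [-0.46637439, -0.30569425, -0.83008792]]), 't': array([ 0.32989195, -0.29814467,  1.52571639])}
side {'intrinsics': array([[425.03094422,   0.        , 271.9892163 ],
       [  0.        , 425.03094422, 218.60894625],
       [  0.        ,   0.        ,   1.        ]]), 'R': array([[ 0.93825784, -0.3458355 , -0.00836835],
       [-0.25828628, -0.68423274, -0.68199249],
       [ 0.23013132,  0.64204623, -0.7313113 ]]), 't': array([-0.5007191 ,  0.12886767,  1.006586  ])}
```

View pics/scene0.png

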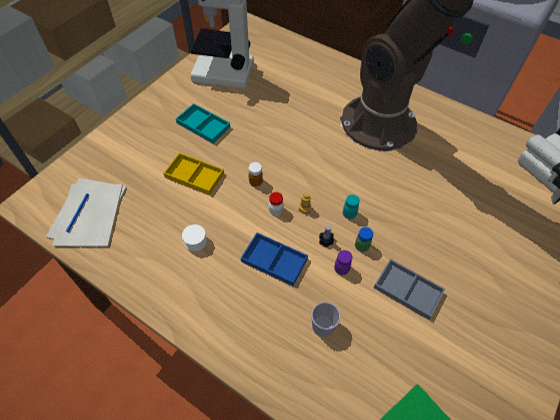

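View pics/side0.png

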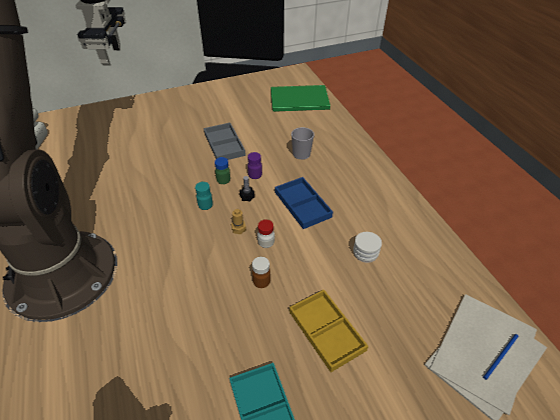

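The scene shows the amber jar at (255,174), red pot (276,204), valve (306,203), knob (327,237) and green jar with blue cap (365,239). The look-alikes to leave are turquoise (351,207) and purple (344,262). The trays are blue (275,258), grey (409,289), yellow (194,173), plus a turquoise tray (203,123) that isn't part of the job. Next I locate them from depth.

```bash
cat > h.py <<'E'
import numpy as np, cv2
from scipy import ndimage, optimize
def cloud(f):
    z=np.load(f); K=z['intrinsics']; d=z['d']; v,u=np.mgrid[:420,:560]
    P=np.stack([(u-K[0,2])/K[0,0]*d,(v-K[1,2])/K[1,1]*d,d],-1)
    W=(P-z['t'])@z['R']
    W[d==0]=np.nan
    return W,z['im']
E
python3 - <<'E'
from h import *
for n in ["scene0","side0"]:
    W,im=cloud(n+".npz")
    x,y,z=W[...,0],W[...,1],W[...,2]
    box=(x>.3)&(x<.95)&(y>-.6)&(y<.6)
    t=box&(abs(z)<.012); print(n,"table z",np.median(z[t]))
    m=box&(z>.028)&(z<.12)
    l,k=ndimage.label(m)
    for i in range(1,k+1):
        q=l==i
        if q.sum()<25: continue
        v,u=np.where(q); top=np.percentile(z[q],97); tq=q&(z>top-.006)
        print("obj px",u.mean().round(),v.mean().round(),"n",q.sum(),"top",top.round(4),"mean",np.nanmean(W[q],0).round(3),"topc",((W[tq].max(0)+W[tq].min(0))/2).round(4),"ext",np.ptp(W[tq],0).round(3),"col",np.median(im[q],0))
E
python3 - <<'E'
import cv2
im=cv2.imread('pics/scene0.png')
cv2.imwrite('pics/crop1.png',cv2.resize(im[150:330,160:460],None,fx=2.6,fy=2.6,interpolation=cv2.INTER_CUBIC))
E
```

```text
scene0 table z 0.0015459592549768608
obj px 255.0 171.0 n 233 top 0.075 mean [ 0.443 -0.185  0.058] topc [ 0.4377 -0.1903  0.0729] ext [0.04  0.037 0.008] col [130. 133. 129.]
obj px 276.0 200.0 n 229 top 0.0693 mean [ 0.493 -0.078  0.055] topc [ 0.4888 -0.0806  0.0669] ext [0.037 0.038 0.007] col [162.  23.  20.]
obj px 305.0 199.0 n 119 top 0.0713 mean [ 0.442 -0.012  0.053] topc [ 0.4377 -0.0139  0.0691] ext [0.015 0.013 0.007] col [115.  90.  40.]
obj px 351.0 204.0 n 255 top 0.0741 mean [0.384 0.102 0.059] topc [0.378  0.1003 0.0728] ext [0.037 0.036 0.009] col [  0. 120. 119.]
obj px 194.0 235.0 n 437 top 0.0503 mean [ 0.705 -0.198  0.045] topc [ 0.7035 -0.2002  0.048 ] ext [0.061 0.062 0.007] col [222. 226. 227.]
obj px 327.0 232.0 n 74 top 0.0738 mean [0.497 0.093 0.052] topc [0.4937 0.0918 0.0718] ext [0.016 0.013 0.007] col [63. 65. 72.]
obj px 364.0 237.0 n 276 top 0.0742 mean [0.458 0.183 0.059] topc [0.4509 0.1813 0.0718] ext [0.038 0.036 0.007] col [ 23.5  78.  135.5]
obj px 343.0 260.0 n 283 top 0.0739 mean [0.55  0.172 0.06 ] topc [0.5437 0.1698 0.0716] ext [0.038 0.0
[... 715 characters left out ...]
 84.]
obj px 203.0 192.0 n 291 top 0.072 mean [0.375 0.092 0.056] topc [0.3754 0.1011 0.0702] ext [0.037 0.04  0.007] col [ 32. 103.  98.]
obj px 237.0 217.0 n 151 top 0.0683 mean [ 0.433 -0.02   0.051] topc [ 0.4356 -0.0156  0.0658] ext [0.014 0.014 0.007] col [124.  97.  51.]
obj px 265.0 230.0 n 310 top 0.066 mean [ 0.484 -0.087  0.053] topc [ 0.486  -0.0813  0.0637] ext [0.037 0.039 0.007] col [136.  29.  26.]
obj px 367.0 243.0 n 522 top 0.0474 mean [ 0.698 -0.204  0.043] topc [ 0.7008 -0.1998  0.0454] ext [0.061 0.061 0.008] col [187. 186. 178.]
obj px 260.0 269.0 n 390 top 0.0719 mean [ 0.434 -0.196  0.058] topc [ 0.4361 -0.189   0.07  ] ext [0.037 0.039 0.008] col [151.  151.  143.5]
```

View pics/crop1.png

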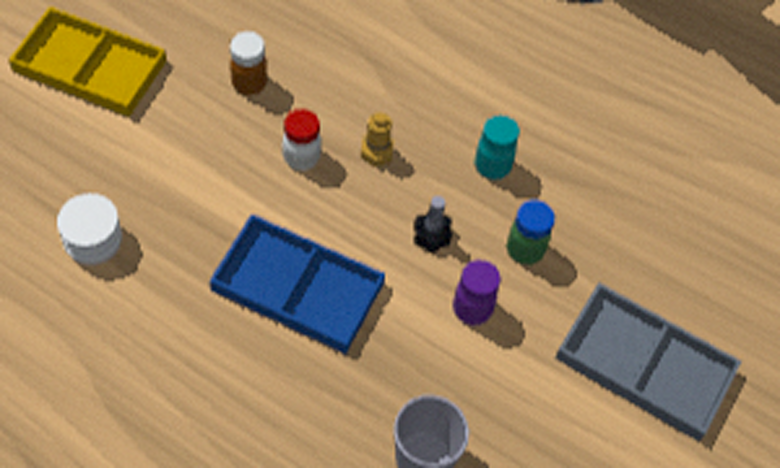

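```bash
cat >> h.py <<'E'
def trays(names=("scene0","side0")):
    out={}
    for n in names:
        W,im=cloud(n+".npz"); hsv=cv2.cvtColor(im,cv2.COLOR_RGB2HSV)
        x,y,z=W[...,0],W[...,1],W[...,2]
        box=(x>.2)&(x<.95)&(y>-.6)&(y<.6)&(z>-.01)&(z<.032)
        H,S,V=[hsv[...,i].astype(int) for i in range(3)]
        cm=dict(blue=(H>102)&(H<128)&(S>120),yellow=(H>20)&(H<32)&(S>190),grey=(S<75)&(V>35)&(V<140))
        for c,m in cm.items():
            m=m&box
            l,k=ndimage.label(m); 
            if k==0: continue
            sz=ndimage.sum(m,l,range(1,k+1)); q=l==1+np.argmax(sz)
            P=W[q]; 
            out.setdefault(c,[]).append((n,P,np.argwhere(q).mean(0)[::-1]))
    return out
E
python3 - <<'E'
from h import *
for c,L in trays().items():
    for n,P,px in L:
        T=P[(P[:,2]>.012)]
        r=cv2.minAreaRect((T[:,:2]*1000).astype(np.float32))
        print(c,n,px.round(),len(P),"all",cv2.minAreaRect((P[:,:2]*1000).astype(np.float32)),"top",len(T),r)
E
```

```text
blue scene0 [274. 258.] 1913 all ((626.5685424804688, 8.313255310058594), (91.4271011352539, 156.68310546875), 7.217073440551758) top 483 ((626.5924682617188, 8.304428100585938), (91.38343048095703, 156.67628479003906), 7.260439872741699)
blue side0 [303. 202.] 1614 all ((623.7237548828125, 8.376052856445312), (92.73944091796875, 158.77902221679688), 7.508667945861816) top 533 ((623.9652709960938, 7.6400604248046875), (92.39990997314453, 157.51991271972656), 7.256392478942871)
yellow scene0 [194. 173.] 1425 all ((525.4459228515625, -355.64776611328125), (94.23680877685547, 158.798583984375), 9.301410675048828) top 451 ((526.264404296875, -355.8929443359375), (92.59327697753906, 157.7389373779297), 9.656329154968262)
yellow side0 [317. 350.] 97 all ((483.9953918457031, -390.64031982421875), (6.086253643035889, 102.29444885253906), 12.311412811279297) top 57 ((484.30255126953125, -392.3929138183594), (1.834773063659668, 98.8309097290039), 9.712531089782715)
grey scene0 [409. 289.] 2193 all ((497.957275390625, 344.34552001953125), (97.37821197509766, 157.85206604003906), 1.0050603151321411) top 545 ((499.4994812011719, 343.58209228515625), (93.19889068603516, 155.50753784179688), 0.07458176463842392)
grey side0 [224. 141.] 1024 all ((502.2240905761719, 346.18609619140625), (100.40668487548828, 180.9405059814453), 0.7419376373291016) top 348 ((497.400634765625, 344.7909851074219), (91.12821197509766, 163.66075134277344), 0.5039928555488586)
```

The crop confirms the choice: the jar with green body and blue cap (crop 531,231) is the target. The turquoise one (497,147) and the purple one (477,292) are single-coloured look-alikes. The yellow tray (crop 90,60) is clearly yellow, and the other tray of that shape is turquoise. I'll do the knob first, with a helper to compute moves.

```bash
cat > go.py <<'E'
import sys,numpy as np
from scipy.spatial.transform import Rotation as R
from cell import arm
s=arm.observe(); p=np.array(s['position']); A=R.from_rotvec(s['ee_rot'])
print("t",round(s['clock'],2),"p",p.round(4),"tool x yaw",np.degrees(np.arctan2(*A.as_matrix()[[1,0],0])).round(2),"tilt z",A.as_matrix()[:,2].round(4),"F",np.round(s['force'],1),"w",round(s['width']*92,1),"j",np.round(s['joints'],2))
# args: groups x,y,z,yawdeg
for a in sys.argv[1:]:
    x,y,z,w=map(float,a.split(','))
    B=R.from_euler('z',w,degrees=True)*R.from_euler('x',180,degrees=True)
    print(a,"shift",(A.inv().apply(np.array([x,y,z])-p)/.5).round(4),"turn",((A.inv()*B).as_rotvec(degrees=True)/60).round(4))
E
python3 go.py 0.40,0.35,0.235,7.6 0.493,0.0913,0.2,7.6
```

```text
t 0.1 p [0.238  0.5774 0.234 ] tool x yaw 67.61 tilt z [-4.0e-04 -1.4e-03 -1.0e+00] F [0.1 0.6 0.2] w 91.7 j [-1.28  0.44  0.02  1.57 -0.01  1.13 -0.08]
0.40,0.35,0.235,7.6 shift [-0.2971  0.4729 -0.0014] turn [8.0000e-04 1.2000e-03 1.0001e+00]
0.493,0.0913,0.2,7.6 shift [-0.7045  0.842   0.0692] turn [8.0000e-04 1.2000e-03 1.0001e+00]
```

{"fn": "play_rows", "kwargs": {
  "rows": [
    [[-0.07,0.09,0],[0,0,0.14],0.4],
    [[-0.14,0.17,0.01],[0,0,0.28],0.4],
    [[-0.21,0.26,0.02],[0,0,0.42],0.4],
    [[-0.28,0.34,0.03],[0,0,0.56],0.4],
    [[-0.35,0.42,0.035],[0,0,0.7],0.4],
    [[-0.42,0.51,0.04],[0,0,0.84],0.4],
    [[-0.5,0.6,0.05],[0,0,1.0],0.4],
    [[-0.58,0.69,0.06],[0,0,1.0],0.4],
    [[-0.65,0.78,0.07],[0,0,1.0],0.4],
    [[-0.7,0.84,0.07],[0,0,1.0],0.4]
  ],
  "newtons": 30
}}

```text
clock: 1.1
position: [0.4708, 0.1349, 0.2019]
ee_rot: [-3.134, -0.209, 0.0]
force: [0.8, 0.2, -0.8]
width: 0.702
```

```bash
python3 go.py 0.493,0.0913,0.15,0; python3 -c "
from cell import eyes;print(eyes.get_calibration('wrist'))"
```

```text
t 1.1 p [0.4708 0.1349 0.2019] tool x yaw 7.63 tilt z [-2.e-04  1.e-04 -1.e+00] F [ 0.8  0.2 -0.8] w 64.6 j [-0.73  0.25  0.42  1.96 -0.13  0.95 -0.11]
0.493,0.0913,0.15,0 shift [0.0325 0.0923 0.1038] turn [-1.000e-04  2.000e-04  1.272e-01]
{'intrinsics': array([[301.17092697,   0.        , 282.2632779 ],
       [  0.        , 301.17092697, 212.98355668],
       [  0.        ,   0.        ,   1.        ]]), 'R': array([[ 9.91072090e-01,  1.33327041e-01, -1.08960106e-04],
       [ 1.27833466e-01, -9.50003391e-01,  2.84872187e-01],
       [ 3.78776532e-02, -2.82342802e-01, -9.58565504e-01]]), 't': array([-0.48348334,  0.04206201,  0.37937017])}
```

{"fn": "play_rows", "kwargs": {
  "rows": [
    [[0.03,0.09,0.05],[0,0,0.127],0.4],
    [[0.03,0.09,0.06],[0,0,0.127],0.4],
    [[0.03,0.09,0.06],[0,0,0.127],0.4],
    [[0.03,0.09,0.06],[0,0,0.127],0.4]
  ]
}}

```text
clock: 1.5
position: [0.4909, 0.0952, 0.1721]
ee_rot: [-3.141, -0.003, 0.001]
force: [-0.0, -0.1, 0.5]
width: 0.701
```

```bash
cat > wr.py <<'E'
import sys; from h import *; from cell import arm,eyes
c=eyes.get_calibration('wrist'); im,d=eyes.get_image('wrist'); np.savez('w.npz',im=im,d=d,**c)
cv2.imwrite(f'pics/{sys.argv[1]}.png',im[:,:,::-1])
W,im=cloud('w.npz'); x,y,z=W[...,0],W[...,1],W[...,2]
print("tcp",arm.observe()['position'].round(4))
m=(z>.03)&(z<.11)&(d>.05); l,k=ndimage.label(m)
for i in range(1,k+1):
    q=l==i
    if q.sum()<60: continue
    v,u=np.where(q); top=np.percentile(z[q],97); tq=q&(z>top-.005)
    print("px",u.mean().round(),v.mean().round(),q.sum(),"top",top.round(4),"c",((W[tq].max(0)+W[tq].min(0))/2)[:2].round(4),"ext",np.ptp(W[tq],0)[:2].round(3),np.median(im[q],0))
E
python3 wr.py w1; python3 go.py 0.493,0.0913,0.1,0
```

```text
tcp [0.491  0.0956 0.1723]
px 527.0 74.0 3587 top 0.0751 c [0.6883 0.212 ] ext [0.034 0.062] [90. 89. 92.]
px 234.0 110.0 2122 top 0.071 c [0.4491 0.1831] ext [0.038 0.038] [ 36.  66. 116.]
px 343.0 124.0 2115 top 0.0709 c [0.5414 0.1722] ext [0.038 0.038] [73. 42. 95.]
px 159.0 202.0 2207 top 0.0707 c [0.3753 0.102 ] ext [0.038 0.038] [ 67. 160. 160.]
px 284.0 212.0 355 top 0.0706 c [0.4917 0.0935] ext [0.013 0.015] [170. 169. 173.]
px 228.0 318.0 264 top 0.0683 c [ 0.4349 -0.0125] ext [0.013 0.014] [219. 191. 123.]
px 279.0 338.0 167 top 0.0381 c [ 0.4851 -0.0622] ext [0.03  0.007] [127. 128. 125.]
t 1.55 p [0.491  0.0956 0.1723] tool x yaw 0.14 tilt z [-2.e-04  7.e-04 -1.e+00] F [-0.3 -0.5  0.5] w 65.0 j [-0.66  0.31  0.45  1.98 -0.18  0.89 -0.11]
0.493,0.0913,0.1,0 shift [0.004  0.0087 0.1447] turn [-0.0006  0.0002  0.0024]
```

View pics/w1.png

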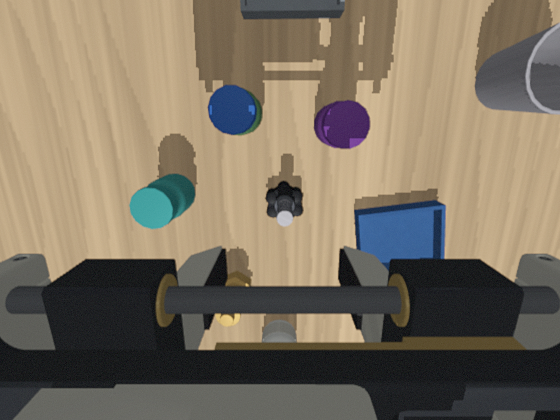

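The wrist view shows the knob stud top at (284,218), with green at (234,110) and purple at (343,124), consistent with the fixed cameras to about 2 mm. I'm descending on the knob.

{"fn": "play_rows", "kwargs": {
  "rows": [
    [[0.002,0.006,0.06],[0,0,0],0.4],
    [[0.002,0.006,0.12],[0,0,0],0.4],
    [[0.002,0.006,0.18],[0,0,0],0.4],
    [[0.002,0.006,0.22],[0,0,0],0.4],
    [[0.002,0.006,0.25],[0,0,0],0.4],
    [[0.002,0.006,0.262],[0,0,0],0.4],
    [[0.002,0.006,0.262],[0,0,0],0.4],
    [[0.002,0.006,0.262],[0,0,0],0.4]
  ]
}}

```text
clock: 2.35
position: [0.4928, 0.0918, 0.0419]
ee_rot: [-3.141, -0.001, -0.002]
force: [0.9, -0.7, 0.2]
width: 0.696
```

{"fn": "play_rows", "kwargs": {
  "rows": [
    [[0,0,0],[0,0,0],-1],
    [[0,0,0],[0,0,0],-1],
    [[0,0,0],[0,0,0],-1],
    [[0,0,0],[0,0,0],-1],
    [[0,0,0],[0,0,0],-1],
    [[0,0,0],[0,0,0],-1],
    [[0,0,0],[0,0,0],-1],
    [[0,0,0],[0,0,0],-1]
  ],
  "newtons": 30
}}

```text
clock: 3.15
position: [0.4923, 0.091, 0.0411]
ee_rot: [3.142, -0.0, -0.0]
force: [-0.7, -0.5, -0.5]
width: 0.146
```

```bash
python3 go.py 0.492,0.093,0.18,0 0.498,0.382,0.18,0
```

```text
t 3.15 p [0.4923 0.091  0.0411] tool x yaw -0.02 tilt z [-1.e-04 -0.e+00 -1.e+00] F [-0.7 -0.5 -0.5] w 13.4 j [-0.55  0.51  0.36  2.09 -0.32  0.58  0.03]
0.492,0.093,0.18,0 shift [-0.0006 -0.0039 -0.2779] turn [ 0.      0.0001 -0.0003]
0.498,0.382,0.18,0 shift [ 0.0112 -0.5819 -0.2779] turn [ 0.      0.0001 -0.0003]
```

{"fn": "play_rows", "kwargs": {
  "rows": [
    [[0,0,-0.04],[0,0,0],-1],
    [[0,0,-0.1],[0,0,0],-1],
    [[0,0,-0.16],[0,0,0],-1],
    [[0,0,-0.22],[0,0,0],-1],
    [[0,0,-0.27],[0,0,0],-1],
    [[0,-0.05,-0.27],[0,0,0],-1],
    [[0,-0.12,-0.27],[0,0,0],-1],
    [[0,-0.2,-0.27],[0,0,0],-1],
    [[0.01,-0.28,-0.27],[0,0,0],-1],
    [[0.01,-0.36,-0.27],[0,0,0],-1]
  ]
}}

```text
clock: 4.15
position: [0.4974, 0.2725, 0.176]
ee_rot: [3.142, -0.001, 0.0]
force: [1.4, -0.2, -1.2]
width: 0.144
```

```bash
python3 go.py 0.498,0.382,0.15,0; python3 wr.py w2
```

```text
t 4.15 p [0.4974 0.2725 0.176 ] tool x yaw -0.04 tilt z [ 1.e-04 -1.e-04 -1.e+00] F [ 1.4 -0.2 -1.2] w 13.3 j [-0.9   0.41  0.42  1.82 -0.2   0.95 -0.4 ]
0.498,0.382,0.15,0 shift [ 0.001  -0.2191  0.0521] turn [ 0.0001 -0.0001 -0.0007]
tcp [0.496  0.2812 0.1757]
px 488.0 257.0 2879 top 0.0748 c [0.6998 0.2263] ext [0.057 0.044] [85. 84. 88.]
```

View pics/w2.png

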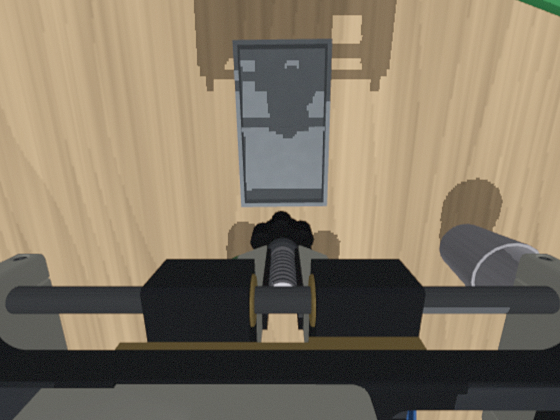

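The wrist view shows the knob held upright at (283,250) and the grey tray spanning (240–330, 40–205). I'll measure the tray from this view and go on.

```bash
python3 - <<'E'
from h import *
W,im=cloud('w.npz'); x,y,z=W[...,0],W[...,1],W[...,2]
m=(z>.013)&(z<.03)&(x>.42)&(x<.58)&(y>.24)&(y<.45)
l,k=ndimage.label(m,np.ones((3,3)))
for i in range(1,k+1):
    q=l==i
    if q.sum()>100: print(q.sum(),cv2.minAreaRect((W[q][:,:2]*1000).astype(np.float32)),np.median(z[q]))
E
python3 go.py 0.498,0.382,0.15,0
```

```text
3197 ((497.1120300292969, 345.1493225097656), (90.16958618164062, 156.3831329345703), 0.6811197400093079) 0.021169019080885466
t 4.2 p [0.496  0.2812 0.1757] tool x yaw 0.42 tilt z [-3.0e-04  4.2e-03 -1.0e+00] F [ 0.4  8.5 -0.1] w 13.5 j [-0.9   0.42  0.41  1.81 -0.2   0.95 -0.4 ]
0.498,0.382,0.15,0 shift [ 0.0056 -0.2013  0.0523] turn [-0.004   0.0003  0.007 ]
```

{"fn": "play_rows", "kwargs": {
  "rows": [
    [[0,-0.06,0],[0,0,0],-1],
    [[0,-0.12,0],[0,0,0],-1],
    [[0,-0.18,0],[0,0,0],-1],
    [[0,-0.21,0],[0,0,0],-1],
    [[0,-0.223,0.02],[0,0,0],-1],
    [[0,-0.223,0.04],[0,0,0],-1],
    [[0,-0.223,0.08],[0,0,0],-1],
    [[0,-0.223,0.12],[0,0,0],-1],
    [[0,-0.223,0.14],[0,0,0],-1],
    [[0,-0.223,0.14],[0,0,0],-1]
  ]
}}

```text
clock: 5.2
position: [0.4968, 0.3802, 0.1043]
ee_rot: [3.139, -0.003, -0.004]
force: [-0.3, -0.6, -1.9]
width: 0.143
```

```bash
python3 go.py 0.497,0.383,0.046,0
```

```text
t 5.2 p [0.4968 0.3802 0.1043] tool x yaw -0.12 tilt z [-0.0024 -0.0029 -1.    ] F [-0.3 -0.6 -1.9] w 13.2 j [-0.99  0.58  0.37  1.73 -0.26  0.88 -0.51]
0.497,0.383,0.046,0 shift [ 0.0006 -0.0059  0.1166] turn [ 0.0028  0.0023 -0.002 ]
```

{"fn": "play_rows", "kwargs": {
  "rows": [
    [[0,-0.002,0.04],[0,0,0],-1],
    [[0,-0.002,0.08],[0,0,0],-1],
    [[0,-0.002,0.1],[0,0,0],-1],
    [[0,-0.002,0.11],[0,0,0],-1],
    [[0,-0.002,0.118],[0,0,0],-1],
    [[0,-0.002,0.12],[0,0,0],-1],
    [[0,-0.002,0.12],[0,0,0],-1]
  ]
}}

```text
clock: 5.9
position: [0.4978, 0.3837, 0.0467]
ee_rot: [-3.141, 0.001, -0.001]
force: [-0.0, 0.3, -1.7]
width: 0.146
```

```bash
python3 go.py 0.497,0.383,0.045,0
```

```text
t 5.9 p [0.4978 0.3837 0.0467] tool x yaw -0.02 tilt z [ 6.e-04  6.e-04 -1.e+00] F [-0.   0.3 -1.7] w 13.4 j [-0.96  0.66  0.34  1.77 -0.29  0.77 -0.48]
0.497,0.383,0.045,0 shift [-0.0015  0.0015  0.0034] turn [-0.0005 -0.0006 -0.0003]
```

{"fn": "play_rows", "kwargs": {
  "rows": [
    [[0,0,0.003],[0,0,0],-1],
    [[0,0,0.003],[0,0,0],-1],
    [[0,0,0.003],[0,0,0],0],
    [[0,0,0.003],[0,0,0],0.4],
    [[0,0,0.003],[0,0,0],0.4],
    [[0,0,0.003],[0,0,0],0.4],
    [[0,0,-0.05],[0,0,0],0.4],
    [[0,0,-0.12],[0,0,0],0.4],
    [[0,0,-0.19],[0,0,0],0.4],
    [[0,0,-0.25],[0,0,0],0.4]
  ]
}}

```text
clock: 6.9
position: [0.4976, 0.3835, 0.173]
ee_rot: [-3.141, 0.001, -0.001]
force: [1.4, 0.8, 0.1]
width: 0.695
```

```bash
python3 go.py 0.436,-0.0135,0.17,0; python3 wr.py w3
```

```text
t 6.9 p [0.4976 0.3835 0.173 ] tool x yaw -0.03 tilt z [ 7.e-04  5.e-04 -1.e+00] F [1.4 0.8 0.1] w 64.0 j [-1.01  0.51  0.4   1.66 -0.23  1.01 -0.54]
0.436,-0.0135,0.17,0 shift [-0.1229  0.7942  0.0055] turn [-0.0005 -0.0007 -0.0004]
tcp [0.4997 0.3849 0.1779]
px 283.0 206.0 468 top 0.0745 c [0.4973 0.3865] ext [0.014 0.014] [81.  82.5 88.5]
```

View pics/w3.png

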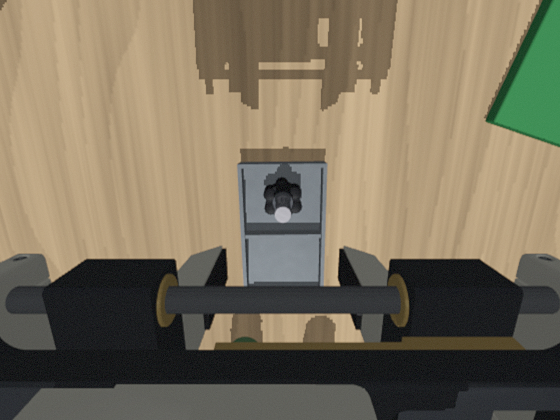

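The knob stands upright in the far grey bay (283,200). Next is the valve.

{"fn": "play_rows", "kwargs": {
  "rows": [
    [[-0.01,0.07,0],[0,0,0],0.4],
    [[-0.025,0.16,0],[0,0,0],0.4],
    [[-0.04,0.25,0],[0,0,0],0.4],
    [[-0.055,0.34,0],[0,0,0],0.4],
    [[-0.07,0.43,0],[0,0,0],0.4],
    [[-0.08,0.52,0],[0,0,0],0.4],
    [[-0.095,0.61,0],[0,0,0],0.4],
    [[-0.11,0.7,0],[0,0,0],0.4],
    [[-0.12,0.76,0],[0,0,0],0.4],
    [[-0.122,0.79,0],[0,0,0],0.4]
  ]
}}

```text
clock: 7.95
position: [0.4353, -0.0145, 0.1713]
ee_rot: [-3.142, 0.006, -0.0]
force: [0.6, -0.6, 0.6]
width: 0.698
```

{"fn": "play_rows", "kwargs": {
  "rows": [
    [[0,0,0.02],[0,0,0],0.4],
    [[0,0,0.04],[0,0,0],0.4],
    [[0,0,0.04],[0,0,0],0.4]
  ]
}}

```text
clock: 8.25
position: [0.4354, -0.0103, 0.1495]
ee_rot: [3.141, 0.002, -0.004]
force: [-0.7, -0.4, 0.0]
width: 0.699
```

```bash
python3 wr.py w4;python3 go.py 0.436,-0.0135,0.037,0
```

```text
tcp [ 0.4357 -0.0103  0.1501]
px 422.0 4.0 311 top 0.0431 c [0.5413 0.1535] ext [0.025 0.004] [ 90.  52. 112.]
px 204.0 74.0 3103 top 0.0709 c [0.3753 0.1015] ext [0.038 0.038] [38. 98. 98.]
px 283.0 219.0 912 top 0.0682 c [ 0.4347 -0.0126] ext [0.013 0.013] [195. 167. 104.]
px 327.0 273.0 556 top 0.0639 c [ 0.4768 -0.0654] ext [0.015 0.008] [121. 116. 114.]
t 8.3 p [ 0.4357 -0.0103  0.1501] tool x yaw 0.09 tilt z [-2.2e-03 -4.0e-04 -1.0e+00] F [-0.2  0.8 -0.6] w 64.1 j [-0.53  0.25  0.52  2.15 -0.17  0.79  0.1 ]
0.436,-0.0135,0.037,0 shift [0.001  0.0062 0.2261] turn [0.0004 0.0021 0.0014]
```

View pics/w4.png

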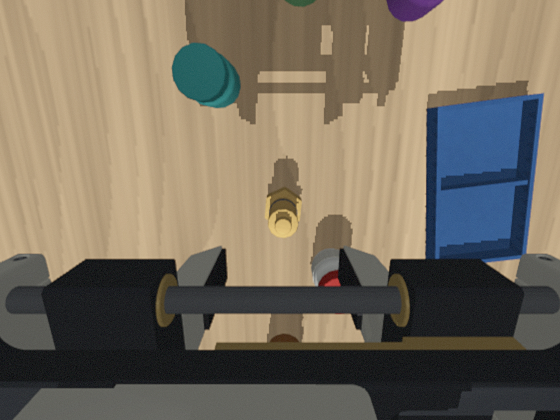

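The wrist view shows the valve at (283,222), with the pot (330,270) clear of the right finger.

{"fn": "play_rows", "kwargs": {
  "rows": [
    [[0,0.004,0.05],[0,0,0],0.4],
    [[0,0.004,0.1],[0,0,0],0.4],
    [[0,0.004,0.15],[0,0,0],0.4],
    [[0,0.004,0.19],[0,0,0],0.4],
    [[0,0.004,0.215],[0,0,0],0.4],
    [[0,0.004,0.227],[0,0,0],0.4],
    [[0,0.004,0.227],[0,0,0],0.4],
    [[0,0.004,0.227],[0,0,0],0.4]
  ]
}}

```text
clock: 9.1
position: [0.4367, -0.0131, 0.038]
ee_rot: [-3.141, -0.0, -0.001]
force: [-0.2, -0.7, -1.0]
width: 0.699
```

{"fn": "play_rows", "kwargs": {
  "rows": [
    [[0,0,0],[0,0,0],-1],
    [[0,0,0],[0,0,0],-1],
    [[0,0,0],[0,0,0],-1],
    [[0,0,0],[0,0,0],-1],
    [[0,0,0],[0,0,0],-1],
    [[0,0,0],[0,0,0],-1],
    [[0,0,0],[0,0,0],-1]
  ],
  "newtons": 40
}}

```text
clock: 9.8
position: [0.4361, -0.0134, 0.0376]
ee_rot: [-3.141, 0.001, 0.0]
force: [-1.4, -0.3, 1.2]
width: 0.265
```

```bash
python3 go.py 0.4976,0.307,0.18,0
```

```text
t 9.8 p [ 0.4361 -0.0134  0.0376] tool x yaw -0.02 tilt z [-3.e-04  1.e-04 -1.e+00] F [-1.4 -0.3  1.2] w 24.3 j [-0.39  0.45  0.39  2.25 -0.36  0.5   0.28]
0.4976,0.307,0.18,0 shift [ 0.1226 -0.6409 -0.2847] turn [-0.0001  0.0003 -0.0003]
```

{"fn": "play_rows", "kwargs": {
  "rows": [
    [[0,0,-0.04],[0,0,0],-1],
    [[0,0,-0.1],[0,0,0],-1],
    [[0,0,-0.16],[0,0,0],-1],
    [[0,0,-0.22],[0,0,0],-1],
    [[0,0,-0.27],[0,0,0],-1],
    [[0.01,-0.05,-0.28],[0,0,0],-1],
    [[0.03,-0.13,-0.28],[0,0,0],-1],
    [[0.05,-0.21,-0.28],[0,0,0],-1],
    [[0.06,-0.29,-0.28],[0,0,0],-1],
    [[0.07,-0.37,-0.28],[0,0,0],-1]
  ]
}}

```text
clock: 10.8
position: [0.4712, 0.1731, 0.1775]
ee_rot: [3.141, -0.001, -0.0]
force: [1.1, -0.2, -3.1]
width: 0.265
```

{"fn": "play_rows", "kwargs": {
  "rows": [
    [[0.02,-0.08,0],[0,0,0],-1],
    [[0.03,-0.16,0],[0,0,0],-1],
    [[0.04,-0.22,0],[0,0,0],-1],
    [[0.053,-0.26,0],[0,0,0],-1],
    [[0.053,-0.27,0.03],[0,0,0],-1],
    [[0.053,-0.27,0.07],[0,0,0],-1],
    [[0.053,-0.27,0.11],[0,0,0],-1],
    [[0.053,-0.27,0.15],[0,0,0],-1],
    [[0.053,-0.27,0.15],[0,0,0],-1]
  ]
}}

```text
clock: 11.7
position: [0.4956, 0.304, 0.0993]
ee_rot: [3.137, -0.002, -0.008]
force: [-0.3, -0.3, -2.4]
width: 0.262
```

```bash
python3 go.py 0.4976,0.307,0.041,0 ;python3 wr.py w5
```

```text
t 11.7 p [0.4956 0.304  0.0993] tool x yaw -0.08 tilt z [-0.0049 -0.0043 -1.    ] F [-0.3 -0.3 -2.4] w 24.1 j [-0.92  0.53  0.39  1.85 -0.27  0.82 -0.39]
0.4976,0.307,0.041,0 shift [ 0.0045 -0.0066  0.1165] turn [ 0.0041  0.0047 -0.0014]
tcp [0.4966 0.3046 0.101 ]
px 286.0 116.0 698 top 0.0747 c [0.4969 0.3859] ext [0.014 0.014] [120. 119. 124.]
px 282.0 244.0 2656 top 0.109 c [0.4947 0.3129] ext [0.057 0.009] [112.  94.  58.]
px 500.0 328.0 157 top 0.0369 c [0.6775 0.2148] ext [0.005 0.03 ] [87. 87. 91.]
```

View pics/w5.png

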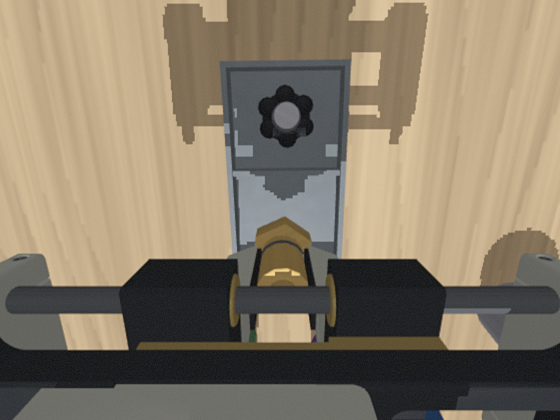

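The valve is held upright over the near grey bay (285,230), with the knob in its own bay (286,115). I'm lowering.

{"fn": "play_rows", "kwargs": {
  "rows": [
    [[0,-0.004,0.04],[0,0,0],-1],
    [[0,-0.004,0.075],[0,0,0],-1],
    [[0,-0.004,0.1],[0,0,0],-1],
    [[0,-0.004,0.11],[0,0,0],-1],
    [[0,-0.004,0.115],[0,0,0],-1],
    [[0,-0.004,0.118],[0,0,0],-1],
    [[0,-0.004,0.118],[0,0,0],-1]
  ]
}}

```text
clock: 12.45
position: [0.4982, 0.3087, 0.0441]
ee_rot: [-3.141, 0.001, -0.001]
force: [-0.5, 0.4, -2.3]
width: 0.267
```

```bash
python3 go.py 0.4976,0.307,0.041,0
```

```text
t 12.45 p [0.4982 0.3087 0.0441] tool x yaw -0.02 tilt z [ 6.e-04  5.e-04 -1.e+00] F [-0.5  0.4 -2.3] w 24.6 j [-0.89  0.61  0.35  1.88 -0.31  0.7  -0.36]
0.4976,0.307,0.041,0 shift [-0.0013  0.0033  0.0062] turn [-0.0004 -0.0006 -0.0004]
```

{"fn": "play_rows", "kwargs": {
  "rows": [
    [[0,0,0.003],[0,0,0],-1],
    [[0,0,0.006],[0,0,0],-1],
    [[0,0,0.006],[0,0,0],-1],
    [[0,0,0.006],[0,0,0],0],
    [[0,0,0.006],[0,0,0],0.4],
    [[0,0,0.006],[0,0,0],0.4],
    [[0,0,-0.04],[0,0,0],0.4],
    [[0,0,-0.11],[0,0,0],0.4],
    [[0,0,-0.19],[0,0,0],0.4],
    [[0,0,-0.25],[0,0,0],0.4]
  ]
}}

```text
clock: 13.45
position: [0.4984, 0.3086, 0.1708]
ee_rot: [-3.141, 0.001, -0.002]
force: [1.1, 0.6, 0.3]
width: 0.699
```

```bash
python3 wr.py w6;  python3 go.py 0.4495,0.183,0.17,0
```

```text
tcp [0.5005 0.3097 0.1752]
px 282.0 123.0 382 top 0.075 c [0.4969 0.386 ] ext [0.014 0.015] [109. 109. 113.]
px 282.0 209.0 840 top 0.0723 c [0.4968 0.3095] ext [0.013 0.014] [194.  165.5 105. ]
px 236.0 327.0 1093 top 0.0706 c [0.4489 0.1902] ext [0.037 0.025] [ 76. 122. 188.]
px 323.0 327.0 1059 top 0.0703 c [0.5412 0.1844] ext [0.036 0.015] [68. 42. 81.]
t 13.5 p [0.5005 0.3097 0.1752] tool x yaw -0.05 tilt z [ 0.006   0.0047 -1.    ] F [1.8 0.3 3.6] w 64.6 j [-0.95  0.44  0.43  1.77 -0.22  0.97 -0.43]
0.4495,0.183,0.17,0 shift [-0.1018  0.2535  0.0087] turn [-0.0044 -0.0057 -0.0008]
```

View pics/w6.png

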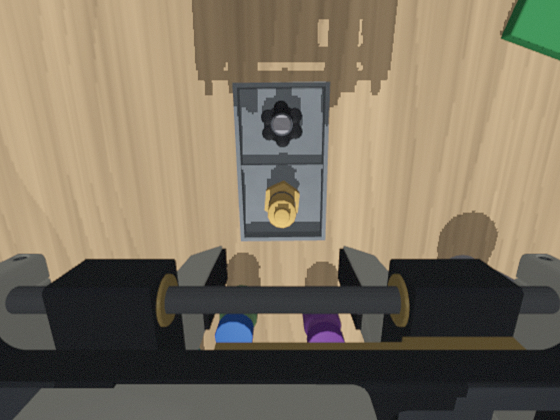

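Both grey-tray items stand upright, knob at (282,123) and valve at (282,205). Next is the green jar.

{"fn": "play_rows", "kwargs": {
  "rows": [
    [[-0.03,0.07,0],[0,0,0],0.4],
    [[-0.06,0.15,0],[0,0,0],0.4],
    [[-0.09,0.22,0],[0,0,0],0.4],
    [[-0.098,0.25,0.02],[0,0,0],0.4],
    [[-0.098,0.25,0.04],[0,0,0],0.4],
    [[-0.098,0.25,0.04],[0,0,0],0.4],
    [[-0.098,0.25,0.04],[0,0,0],0.4]
  ]
}}

```text
clock: 14.2
position: [0.4492, 0.1847, 0.1484]
ee_rot: [3.142, 0.001, -0.0]
force: [-0.5, 0.3, -0.3]
width: 0.697
```

```bash
python3 wr.py w7;  python3 go.py 0.4493,0.183,0.047,0
```

```text
tcp [0.4494 0.1848 0.1486]
px 348.0 57.0 1498 top 0.0725 c [0.4966 0.3089] ext [0.013 0.014] [126. 104.  62.]
px 549.0 184.0 1085 top 0.056 c [0.678  0.2076] ext [0.011 0.032] [80. 79. 83.]
px 283.0 219.0 2179 top 0.0707 c [0.4492 0.1834] ext [0.038 0.037] [ 74. 120. 188.]
px 390.0 231.0 2449 top 0.0706 c [0.541 0.173] ext [0.038 0.037] [116.  65. 148.]
px 216.0 320.0 103 top 0.0704 c [0.3888 0.0937] ext [0.011 0.018] [ 83. 173. 173.]
t 14.25 p [0.4494 0.1848 0.1486] tool x yaw 0.06 tilt z [ 3.e-04  0.e+00 -1.e+00] F [ 0.1  0.1 -0.6] w 64.0 j [-0.86  0.32  0.45  2.04 -0.19  0.82 -0.29]
0.4493,0.183,0.047,0 shift [-2.000e-04  3.500e-03  2.032e-01] turn [-0.     -0.0003  0.001 ]
```

View pics/w7.png

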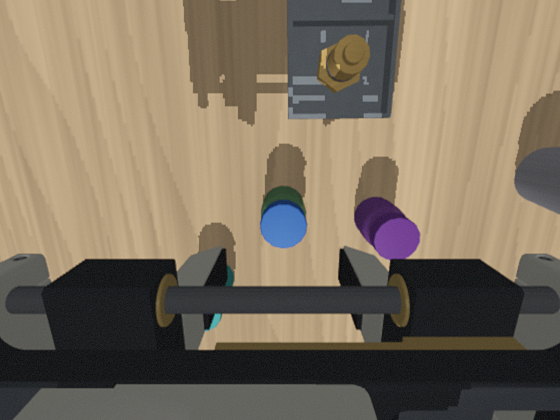

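The target jar, with green body and blue cap, is centred at (283,222). Purple (388,235) is clear of the fingers.

{"fn": "play_rows", "kwargs": {
  "rows": [
    [[0,0.003,0.05],[0,0,0],0.4],
    [[0,0.003,0.1],[0,0,0],0.4],
    [[0,0.003,0.14],[0,0,0],0.4],
    [[0,0.003,0.17],[0,0,0],0.4],
    [[0,0.003,0.19],[0,0,0],0.4],
    [[0,0.003,0.203],[0,0,0],0.4],
    [[0,0.003,0.203],[0,0,0],0.4],
    [[0,0.003,0.203],[0,0,0],0.4]
  ]
}}

```text
clock: 15.05
position: [0.4493, 0.1824, 0.0476]
ee_rot: [-3.141, 0.0, -0.001]
force: [-0.6, 0.1, 0.7]
width: 0.699
```

{"fn": "play_rows", "kwargs": {
  "rows": [
    [[0,0,0],[0,0,0],-1],
    [[0,0,0],[0,0,0],-1],
    [[0,0,0],[0,0,0],-1],
    [[0,0,0],[0,0,0],-1],
    [[0,0,0],[0,0,0],-1],
    [[0,0,0],[0,0,0],-1]
  ],
  "newtons": 25
}}

```text
clock: 15.65
position: [0.4494, 0.1822, 0.0474]
ee_rot: [-3.141, 0.001, -0.002]
force: [0.9, 0.2, 3.4]
width: 0.419
```

```bash
python3 go.py 0.4493,0.183,0.18,0 0.6195,0.046,0.18,0 0.6195,0.046,0.18,7.25
```

```text
t 15.65 p [0.4494 0.1822 0.0474] tool x yaw -0.02 tilt z [ 1.e-03  4.e-04 -1.e+00] F [0.9 0.2 3.4] w 38.5 j [-0.77  0.49  0.37  2.13 -0.31  0.58 -0.18]
0.4493,0.183,0.18,0 shift [ 1.000e-04 -1.700e-03 -2.652e-01] turn [-0.0004 -0.0009 -0.0003]
0.6195,0.046,0.18,0 shift [ 0.3406  0.2722 -0.265 ] turn [-0.0004 -0.0009 -0.0003]
0.6195,0.046,0.18,7.25 shift [ 0.3406  0.2722 -0.265 ] turn [-0.0003 -0.0009 -0.1212]
```

{"fn": "play_rows", "kwargs": {
  "rows": [
    [[0,0,-0.03],[0,0,0],-1],
    [[0,0,-0.08],[0,0,0],-1],
    [[0,0,-0.14],[0,0,0],-1],
    [[0,0,-0.2],[0,0,0],-1],
    [[0,0,-0.25],[0,0,0],-1],
    [[0.03,0.02,-0.27],[0,0,0],-1],
    [[0.08,0.06,-0.27],[0,0,0],-1],
    [[0.13,0.1,-0.27],[0,0,0],-1],
    [[0.18,0.14,-0.27],[0,0,0],-1],
    [[0.23,0.18,-0.27],[0,0,0],-1]
  ]
}}

```text
clock: 16.65
position: [0.5641, 0.0913, 0.1817]
ee_rot: [3.142, 0.0, -0.002]
force: [0.2, -0.1, -1.2]
width: 0.417
```

{"fn": "play_rows", "kwargs": {
  "rows": [
    [[0.04,0.03,0],[0,0,0],-1],
    [[0.07,0.06,0],[0,0,0],-1],
    [[0.1,0.08,0],[0,0,0],-1],
    [[0.108,0.09,0],[0,0,0],-1],
    [[0.108,0.09,0.02],[0,0,0],-1],
    [[0.108,0.09,0.04],[0,0,0],-1],
    [[0.108,0.09,0.04],[0,0,0],-1]
  ]
}}

```text
clock: 17.35
position: [0.6157, 0.0482, 0.1599]
ee_rot: [-3.141, -0.002, 0.006]
force: [0.4, 0.1, -1.0]
width: 0.423
```

```bash
cat > tr.py <<'E'
import sys; from h import *
c=list(map(float,sys.argv[1].split(',')))
W,im=cloud('w.npz'); x,y,z=W[...,0],W[...,1],W[...,2]
m=(z>.013)&(z<.028)&(abs(x-c[0])<.08)&(abs(y-c[1])<.11)
l,k=ndimage.label(m,np.ones((3,3)))
for i in range(1,k+1):
    q=l==i
    if q.sum()>200: print(q.sum(),cv2.minAreaRect((W[q][:,:2]*1000).astype(np.float32)),np.median(z[q]),np.median(im[q],0))
E
python3 wr.py w8;  python3 tr.py .625,.008; python3 go.py 0.6195,0.046,0.051,0
```

```text
tcp [0.6163 0.0481 0.1608]
px 409.0 24.0 2492 top 0.0754 c [0.7057 0.1934] ext [0.065 0.026] [87. 87. 90.]
px 188.0 60.0 3119 top 0.0709 c [0.5419 0.172 ] ext [0.037 0.038] [75. 43. 98.]
px 19.0 151.0 1837 top 0.0694 c [0.3889 0.0983] ext [0.013 0.029] [39. 94. 91.]
1393 ((619.4053344726562, 41.63903045654297), (90.29388427734375, 92.97760772705078), 7.27957010269165) 0.02133560002634112 [ 61. 103. 157.]
t 17.4 p [0.6163 0.0481 0.1608] tool x yaw 0.06 tilt z [-2.9e-03  2.0e-04 -1.0e+00] F [-0.8  0.3 -1.4] w 38.7 j [-0.49  0.52  0.49  1.71 -0.28  0.99  0.1 ]
0.6195,0.046,0.051,0 shift [0.0071 0.0042 0.2196] turn [-0.0002  0.0027  0.0009]
```

View pics/w8.png

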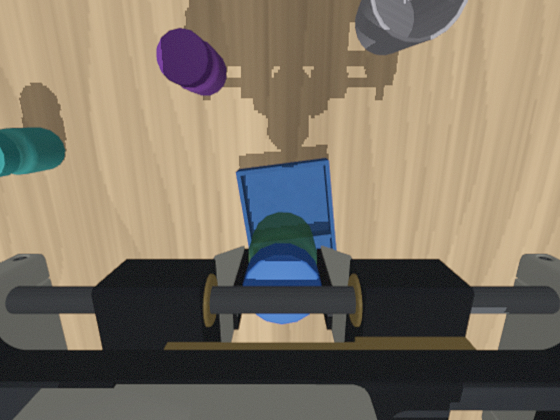

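The jar is held upright, and the +y blue bay is centred under the TCP (~(285,197) on the bench plane). I'm lowering slowly.

{"fn": "play_rows", "kwargs": {
  "rows": [
    [[0.003,0,0.03],[0,0,0],-1],
    [[0.003,0,0.07],[0,0,0],-1],
    [[0.003,0,0.11],[0,0,0],-1],
    [[0.003,0,0.145],[0,0,0],-1],
    [[0.003,0,0.17],[0,0,0],-1],
    [[0.003,0,0.19],[0,0,0],-1],
    [[0.003,0,0.2],[0,0,0],-1],
    [[0.003,0,0.207],[0,0,0],-1],
    [[0.003,0,0.21],[0,0,0],-1],
    [[0.003,0,0.21],[0,0,0],-1]
  ]
}}

```text
clock: 18.4
position: [0.6195, 0.047, 0.0574]
ee_rot: [-3.141, 0.001, -0.001]
force: [0.3, 0.2, -1.7]
width: 0.421
```

```bash
python3 go.py 0.6186,0.0478,0.0515,0
```

```text
t 18.4 p [0.6195 0.047  0.0574] tool x yaw -0.02 tilt z [ 5.e-04  1.e-04 -1.e+00] F [ 0.3  0.2 -1.7] w 38.8 j [-0.44  0.65  0.43  1.78 -0.36  0.79  0.16]
0.6186,0.0478,0.0515,0 shift [-0.0019 -0.0016  0.0118] turn [-0.0001 -0.0005 -0.0003]
```

{"fn": "play_rows", "kwargs": {
  "rows": [
    [[0,0,0.003],[0,0,0],-1],
    [[0,0,0.006],[0,0,0],-1],
    [[0,0,0.008],[0,0,0],-1],
    [[0,0,0.01],[0,0,0],-1],
    [[0,0,0.011],[0,0,0],-1],
    [[0,0,0.012],[0,0,0],-1],
    [[0,0,0.012],[0,0,0],-1]
  ]
}}

```text
clock: 19.1
position: [0.6194, 0.047, 0.0514]
ee_rot: [-3.141, 0.001, -0.0]
force: [-1.5, -0.1, 2.4]
width: 0.421
```

Contact has begun, since force z changed from -1.7 to +2.4 N. Opening and lifting now.

{"fn": "play_rows", "kwargs": {
  "rows": [
    [[0,0,0],[0,0,0],-0.1],
    [[0,0,0],[0,0,0],0.1],
    [[0,0,0],[0,0,0],0.4],
    [[0,0,0],[0,0,0],0.4],
    [[0,0,0],[0,0,0],0.4],
    [[0,0,-0.03],[0,0,0],0.4],
    [[0,0,-0.1],[0,0,0],0.4],
    [[0,0,-0.17],[0,0,0],0.4],
    [[0,0,-0.24],[0,0,0],0.4],
    [[0,0,-0.24],[0,0,0],0.4]
  ]
}}

```text
clock: 20.1
position: [0.6223, 0.0467, 0.1773]
ee_rot: [-3.14, 0.001, -0.014]
force: [-0.4, 0.4, -0.8]
width: 0.7
```

```bash
python3 wr.py w9;python3 tr.py .625,.008;  python3 go.py 0.4365,-0.189,0.17,0
```

```text
tcp [0.6211 0.0469 0.1748]
px 392.0 26.0 2250 top 0.0756 c [0.7058 0.1958] ext [0.067 0.031] [82. 81. 85.]
px 184.0 62.0 2738 top 0.0708 c [0.5416 0.172 ] ext [0.038 0.038] [71. 41. 92.]
px 21.0 149.0 1868 top 0.0701 c [0.388  0.1001] ext [0.014 0.033] [37. 89. 87.]
px 278.0 208.0 1819 top 0.0748 c [0.6185 0.0485] ext [0.037 0.037] [ 70. 117. 186.]
1900 ((622.9619140625, 14.613533020019531), (90.24478912353516, 147.5547637939453), 7.390924453735352) 0.02114542889586031 [ 55.  96. 148.]
t 20.15 p [0.6211 0.0469 0.1748] tool x yaw -0.03 tilt z [ 0.0057  0.0011 -1.    ] F [-0.4 -0.1 -0.2] w 64.5 j [-0.5   0.51  0.5   1.69 -0.28  1.01  0.1 ]
0.4365,-0.189,0.17,0 shift [-0.369  0.472  0.007] turn [-0.001  -0.0055 -0.0004]
```

View pics/w9.png

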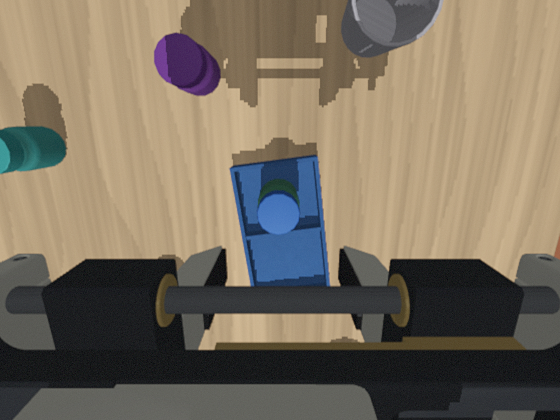

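The green jar is upright in the far blue bay (280,205). Next is the amber jar.

{"fn": "play_rows", "kwargs": {
  "rows": [
    [[-0.04,0.05,0],[0,0,0],0.4],
    [[-0.1,0.13,0],[0,0,0],0.4],
    [[-0.16,0.21,0],[0,0,0],0.4],
    [[-0.22,0.28,0],[0,0,0],0.4],
    [[-0.28,0.36,0],[0,0,0],0.4],
    [[-0.33,0.43,0],[0,0,0],0.4],
    [[-0.36,0.465,0],[0,0,0],0.4],
    [[-0.366,0.47,0.02],[0,0,0],0.4],
    [[-0.366,0.47,0.04],[0,0,0],0.4],
    [[-0.366,0.47,0.04],[0,0,0],0.4]
  ]
}}

```text
clock: 21.15
position: [0.436, -0.1864, 0.1495]
ee_rot: [-3.141, -0.002, 0.004]
force: [-0.1, -0.1, 0.7]
width: 0.7
```

{"fn": "play_rows", "kwargs": {
  "rows": [
    [[0,0,0],[0,0,0],0.4]
  ]
}}

```text
clock: 21.25
position: [0.4367, -0.1867, 0.1505]
ee_rot: [-3.141, -0.003, 0.002]
force: [-0.2, -0.2, -0.9]
width: 0.699
```

```bash
python3 wr.py w10;  python3 go.py 0.4365,-0.189,0.047,0
```

```text
tcp [ 0.4369 -0.1869  0.1508]
px 348.0 83.0 2706 top 0.0649 c [ 0.4856 -0.0797] ext [0.038 0.037] [101.  30.  28.]
px 283.0 218.0 2136 top 0.0708 c [ 0.4361 -0.1874] ext [0.037 0.038] [211. 213. 210.]
px 548.0 227.0 1190 top 0.0456 c [ 0.6801 -0.2015] ext [0.021 0.052] [185.5 187.  184.5]
t 21.3 p [ 0.4369 -0.1869  0.1508] tool x yaw 0.1 tilt z [-7.e-04  1.e-04 -1.e+00] F [0.1 0.7 0.1] w 64.5 j [-0.15  0.31  0.56  2.07 -0.23  0.82  0.54]
0.4365,-0.189,0.047,0 shift [-0.0007  0.0042  0.2077] turn [-0.0001  0.0007  0.0016]
```

View pics/w10.png

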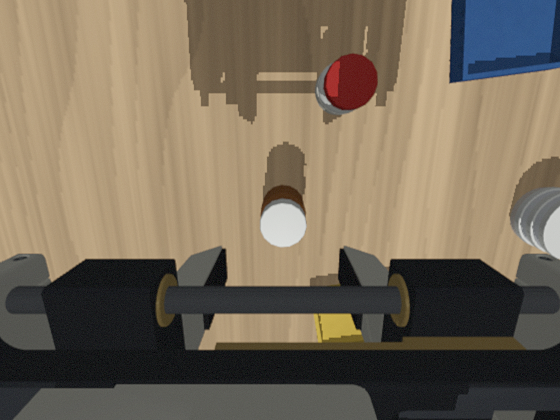

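The amber jar's white cap is centred at (283,222), so I'll descend and grip.

{"fn": "play_rows", "kwargs": {
  "rows": [
    [[0,0.002,0.05],[0,0,0],0.4],
    [[0,0.002,0.1],[0,0,0],0.4],
    [[0,0.002,0.145],[0,0,0],0.4],
    [[0,0.002,0.175],[0,0,0],0.4],
    [[0,0.002,0.195],[0,0,0],0.4],
    [[0,0.002,0.207],[0,0,0],0.4],
    [[0,0.002,0.207],[0,0,0],0.4],
    [[0,0.002,0.207],[0,0,0],0.4]
  ]
}}

```text
clock: 22.1
position: [0.4367, -0.189, 0.0481]
ee_rot: [3.141, -0.0, 0.001]
force: [-0.3, -0.1, 0.7]
width: 0.698
```

{"fn": "play_rows", "kwargs": {
  "rows": [
    [[0,0,0],[0,0,0],-1],
    [[0,0,0],[0,0,0],-1],
    [[0,0,0],[0,0,0],-1],
    [[0,0,0],[0,0,0],-1],
    [[0,0,0],[0,0,0],-1],
    [[0,0,0],[0,0,0],-1]
  ],
  "newtons": 25
}}

```text
clock: 22.7
position: [0.4365, -0.1889, 0.0478]
ee_rot: [-3.142, 0.0, -0.001]
force: [-0.1, 0.2, 3.9]
width: 0.419
```

```bash
python3 go.py 0.6284,-0.0273,0.18,0
```

```text
t 22.7 p [ 0.4365 -0.1889  0.0478] tool x yaw -0.02 tilt z [ 5.e-04  0.e+00 -1.e+00] F [-0.1  0.2  3.9] w 38.6 j [-0.04  0.49  0.45  2.15 -0.38  0.58  0.69]
0.6284,-0.0273,0.18,0 shift [ 0.3838 -0.3234 -0.2642] turn [-0.     -0.0004 -0.0003]
```

{"fn": "play_rows", "kwargs": {
  "rows": [
    [[0,0,-0.03],[0,0,0],-1],
    [[0,0,-0.08],[0,0,0],-1],
    [[0,0,-0.14],[0,0,0],-1],
    [[0,0,-0.2],[0,0,0],-1],
    [[0,0,-0.25],[0,0,0],-1],
    [[0.03,-0.03,-0.27],[0,0,0],-1],
    [[0.08,-0.07,-0.27],[0,0,0],-1],
    [[0.13,-0.11,-0.27],[0,0,0],-1],
    [[0.19,-0.16,-0.27],[0,0,0],-1],
    [[0.24,-0.2,-0.27],[0,0,0],-1]
  ]
}}

```text
clock: 23.7
position: [0.5573, -0.0872, 0.1823]
ee_rot: [-3.141, -0.001, 0.001]
force: [0.7, -0.2, -1.6]
width: 0.417
```

{"fn": "play_rows", "kwargs": {
  "rows": [
    [[0.05,-0.04,0],[0,0,0],-1],
    [[0.09,-0.08,0],[0,0,0],-1],
    [[0.12,-0.105,0],[0,0,0],-1],
    [[0.14,-0.12,0],[0,0,0],-1],
    [[0.144,-0.124,0.02],[0,0,0],-1],
    [[0.144,-0.124,0.04],[0,0,0],-1],
    [[0.144,-0.124,0.04],[0,0,0],-1]
  ]
}}

```text
clock: 24.4
position: [0.6262, -0.028, 0.1605]
ee_rot: [3.141, -0.003, -0.006]
force: [-0.5, -0.0, -0.7]
width: 0.413
```

```bash
python3 wr.py w11; python3 go.py 0.6284,-0.0273,0.0518,0
```

```text
tcp [ 0.6267 -0.0281  0.1614]
px 5.0 64.0 398 top 0.0401 c [0.3917 0.0979] ext [0.01  0.028] [39. 93. 91.]
px 274.0 125.0 2037 top 0.0749 c [0.6187 0.0481] ext [0.038 0.037] [ 38.  69. 122.]
px 139.0 251.0 846 top 0.0643 c [ 0.4835 -0.0701] ext [0.032 0.02 ] [133.  117.5 112. ]
t 24.45 p [ 0.6267 -0.0281  0.1614] tool x yaw -0.11 tilt z [-2.7e-03 -4.0e-04 -1.0e+00] F [-0.7  0.1 -1.7] w 38.3 j [-0.38  0.54  0.51  1.68 -0.3   1.    0.23]
0.6284,-0.0273,0.0518,0 shift [ 0.004  -0.0018  0.2193] turn [ 0.0004  0.0026 -0.0019]
```

View pics/w11.png

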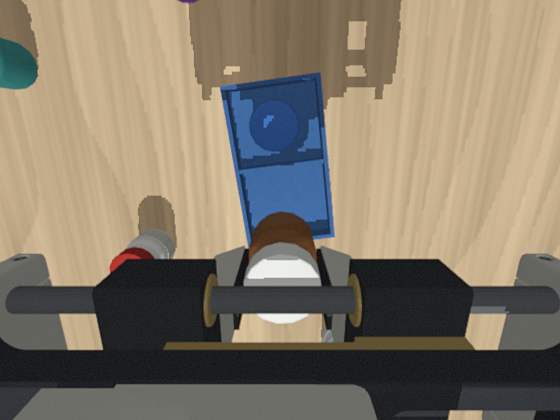

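The amber jar is held upright above the near blue bay (around (285,200)), and the green jar stands in the far bay (274,125). I'm lowering as before.

{"fn": "play_rows", "kwargs": {
  "rows": [
    [[0.001,-0.002,0.03],[0,0,0],-1],
    [[0.001,-0.002,0.07],[0,0,0],-1],
    [[0.001,-0.002,0.11],[0,0,0],-1],
    [[0.001,-0.002,0.145],[0,0,0],-1],
    [[0.001,-0.002,0.17],[0,0,0],-1],
    [[0.001,-0.002,0.19],[0,0,0],-1],
    [[0.001,-0.002,0.2],[0,0,0],-1],
    [[0.001,-0.002,0.207],[0,0,0],-1],
    [[0.001,-0.002,0.212],[0,0,0],-1],
    [[0.001,-0.002,0.212],[0,0,0],-1]
  ]
}}

```text
clock: 25.45
position: [0.629, -0.026, 0.0568]
ee_rot: [-3.142, 0.0, -0.001]
force: [0.8, -0.5, -0.7]
width: 0.418
```

```bash
python3 go.py 0.6284,-0.0273,0.0518,0
```

```text
t 25.45 p [ 0.629  -0.026   0.0568] tool x yaw -0.01 tilt z [ 3.e-04  1.e-04 -1.e+00] F [ 0.8 -0.5 -0.7] w 38.5 j [-0.34  0.66  0.45  1.76 -0.38  0.8   0.29]
0.6284,-0.0273,0.0518,0 shift [-0.0011  0.0027  0.0099] turn [-0.0001 -0.0003 -0.0002]
```

{"fn": "play_rows", "kwargs": {
  "rows": [
    [[0,0.002,0.003],[0,0,0],-1],
    [[0,0.002,0.005],[0,0,0],-1],
    [[0,0.002,0.007],[0,0,0],-1],
    [[0,0.002,0.009],[0,0,0],-1],
    [[0,0.002,0.01],[0,0,0],-1],
    [[0,0.002,0.01],[0,0,0],-1]
  ]
}}

```text
clock: 26.05
position: [0.6289, -0.027, 0.0519]
ee_rot: [-3.141, 0.0, -0.0]
force: [-2.6, -0.0, 2.1]
width: 0.414
```

{"fn": "play_rows", "kwargs": {
  "rows": [
    [[0,0,0],[0,0,0],-0.1],
    [[0,0,0],[0,0,0],0.1],
    [[0,0,0],[0,0,0],0.4],
    [[0,0,0],[0,0,0],0.4],
    [[0,0,0],[0,0,0],0.4],
    [[0,0,-0.03],[0,0,0],0.4],
    [[0,0,-0.1],[0,0,0],0.4],
    [[0,0,-0.17],[0,0,0],0.4],
    [[0,0,-0.24],[0,0,0],0.4],
    [[0,0,-0.24],[0,0,0],0.4]
  ]
}}

```text
clock: 27.05
position: [0.6318, -0.0278, 0.1778]
ee_rot: [-3.141, 0.001, -0.014]
force: [1.2, -0.1, -0.5]
width: 0.702
```

```bash
python3 wr.py w12; python3 go.py 0.486,-0.081,0.17,0
```

```text
tcp [ 0.6306 -0.0274  0.1753]
px 7.0 66.0 649 top 0.0441 c [0.3903 0.0978] ext [0.013 0.03 ] [39. 94. 92.]
px 266.0 125.0 1795 top 0.0749 c [0.6185 0.048 ] ext [0.037 0.038] [ 59. 107. 179.]
px 278.0 207.0 1808 top 0.0748 c [ 0.6278 -0.0254] ext [0.037 0.038] [220. 221. 218.]
px 141.0 247.0 984 top 0.0644 c [ 0.487 -0.067] ext [0.035 0.014] [124.   56.   52.5]
px 341.0 333.0 734 top 0.0457 c [ 0.6987 -0.1766] ext [0.051 0.019] [214. 216. 212.]
t 27.1 p [ 0.6306 -0.0274  0.1753] tool x yaw -0.03 tilt z [ 5.9e-03  4.0e-04 -1.0e+00] F [-1.  -0.7 -1. ] w 64.7 j [-0.39  0.53  0.52  1.67 -0.3   1.02  0.23]
0.486,-0.081,0.17,0 shift [-0.2892  0.1074  0.0089] turn [-0.0004 -0.0056 -0.0005]
```

View pics/w12.png

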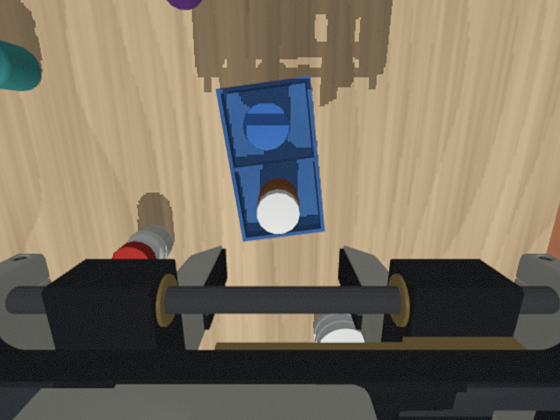

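Both jars stand upright in separate blue bays, at (266,125) and (278,207). The pot comes last.

{"fn": "play_rows", "kwargs": {
  "rows": [
    [[-0.06,0.02,0],[0,0,0],0.4],
    [[-0.14,0.05,0],[0,0,0],0.4],
    [[-0.21,0.08,0],[0,0,0],0.4],
    [[-0.26,0.1,0],[0,0,0],0.4],
    [[-0.286,0.107,0.02],[0,0,0],0.4],
    [[-0.286,0.107,0.04],[0,0,0],0.4],
    [[-0.286,0.107,0.04],[0,0,0],0.4],
    [[-0.286,0.107,0.04],[0,0,0],0.4]
  ]
}}

```text
clock: 27.9
position: [0.4866, -0.08, 0.1514]
ee_rot: [3.141, 0.001, -0.001]
force: [1.2, 0.6, -0.4]
width: 0.699
```

```bash
python3 wr.py w13; python3 go.py 0.486,-0.08,0.043,0
```

```text
tcp [ 0.4868 -0.0801  0.1516]
px 140.0 4.0 371 top 0.0444 c [0.3756 0.0834] ext [0.025 0.005] [ 52. 125. 122.]
px 464.0 51.0 4393 top 0.0749 c [0.6181 0.0477] ext [0.039 0.038] [ 51.  99. 174.]
px 459.0 153.0 3375 top 0.0747 c [ 0.6272 -0.0261] ext [0.038 0.038] [212. 214. 211.]
px 283.0 214.0 1972 top 0.0647 c [ 0.4857 -0.0794] ext [0.038 0.038] [182.  68.  63.]
t 27.95 p [ 0.4868 -0.0801  0.1516] tool x yaw 0.03 tilt z [ 1.e-04 -4.e-04 -1.e+00] F [-0.5  0.3 -0.2] w 64.3 j [-0.37  0.34  0.54  2.02 -0.23  0.84  0.31]
0.486,-0.08,0.043,0 shift [-0.0016 -0.0003  0.2172] turn [ 0.0003 -0.0001  0.0005]
```

View pics/w13.png

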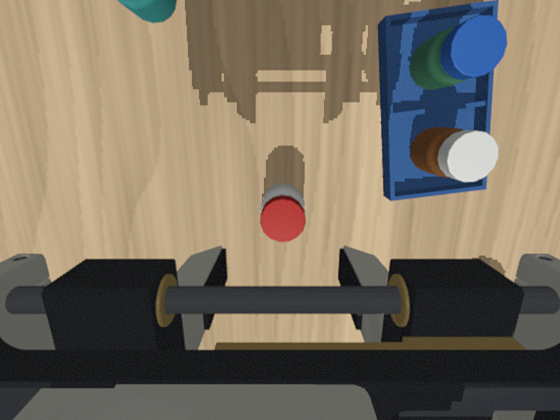

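The pot's red cap is centred at (283,218). I'll descend and grip.

{"fn": "play_rows", "kwargs": {
  "rows": [
    [[-0.001,0,0.05],[0,0,0],0.4],
    [[-0.001,0,0.1],[0,0,0],0.4],
    [[-0.001,0,0.15],[0,0,0],0.4],
    [[-0.001,0,0.185],[0,0,0],0.4],
    [[-0.001,0,0.205],[0,0,0],0.4],
    [[-0.001,0,0.217],[0,0,0],0.4],
    [[-0.001,0,0.217],[0,0,0],0.4],
    [[-0.001,0,0.217],[0,0,0],0.4]
  ]
}}

```text
clock: 28.75
position: [0.4859, -0.0805, 0.0437]
ee_rot: [-3.142, 0.0, -0.001]
force: [0.6, 0.3, -0.4]
width: 0.701
```

{"fn": "play_rows", "kwargs": {
  "rows": [
    [[0,0,0],[0,0,0],-1],
    [[0,0,0],[0,0,0],-1],
    [[0,0,0],[0,0,0],-1],
    [[0,0,0],[0,0,0],-1],
    [[0,0,0],[0,0,0],-1],
    [[0,0,0],[0,0,0],-1]
  ],
  "newtons": 20
}}

```text
clock: 29.35
position: [0.4855, -0.0804, 0.0433]
ee_rot: [-3.142, 0.0, -0.001]
force: [-0.9, 0.5, 3.9]
width: 0.413
```

```bash
python3 go.py 0.518,-0.3185,0.17,0
```

```text
t 29.35 p [ 0.4855 -0.0804  0.0433] tool x yaw -0.01 tilt z [ 4.e-04  1.e-04 -1.e+00] F [-0.9  0.5  3.9] w 38.0 j [-0.27  0.51  0.43  2.12 -0.38  0.59  0.44]
0.518,-0.3185,0.17,0 shift [ 0.0652  0.4761 -0.2534] turn [-0.0001 -0.0004 -0.0002]
```

{"fn": "play_rows", "kwargs": {
  "rows": [
    [[0,0,-0.04],[0,0,0],-1],
    [[0,0,-0.1],[0,0,0],-1],
    [[0,0,-0.16],[0,0,0],-1],
    [[0,0,-0.22],[0,0,0],-1],
    [[0.005,0.03,-0.25],[0,0,0],-1],
    [[0.015,0.1,-0.25],[0,0,0],-1],
    [[0.025,0.17,-0.25],[0,0,0],-1],
    [[0.035,0.24,-0.25],[0,0,0],-1],
    [[0.045,0.31,-0.25],[0,0,0],-1],
    [[0.05,0.37,-0.25],[0,0,0],-1]
  ]
}}

```text
clock: 30.35
position: [0.5101, -0.2673, 0.1679]
ee_rot: [3.141, -0.001, -0.0]
force: [0.1, -0.2, -0.3]
width: 0.413
```

{"fn": "play_rows", "kwargs": {
  "rows": [
    [[0.005,0.05,0],[0,0,0],-1],
    [[0.01,0.085,0],[0,0,0],-1],
    [[0.014,0.106,0],[0,0,0],-1],
    [[0.014,0.106,0],[0,0,0],-1],
    [[0.014,0.106,0.02],[0,0,0],-1],
    [[0.014,0.106,0.02],[0,0,0],-1]
  ]
}}

```text
clock: 30.95
position: [0.5168, -0.3164, 0.1565]
ee_rot: [-3.14, -0.002, 0.003]
force: [-0.8, 0.5, -1.3]
width: 0.415
```

```bash
python3 wr.py w14; python3 tr.py .5255,-.356; python3 go.py 0.518,-0.3185,0.048,0
```

```text
tcp [ 0.5169 -0.3166  0.1571]
px 513.0 71.0 5753 top 0.046 c [ 0.7013 -0.1987] ext [0.064 0.061] [213. 214. 211.]
1400 ((517.9228515625, -323.7271728515625), (90.16612243652344, 92.54837036132812), 9.750189781188965) 0.021301660925073268 [197. 172.  80.]
t 31.0 p [ 0.5169 -0.3166  0.1571] tool x yaw 0.07 tilt z [-0.0016  0.0017 -1.    ] F [ 0.1 -1.1 -0.9] w 38.0 j [ 0.08  0.52  0.56  1.75 -0.33  0.97  0.77]
0.518,-0.3185,0.048,0 shift [0.0025 0.0041 0.2181] turn [-0.0016  0.0016  0.0012]
```

View pics/w14.png

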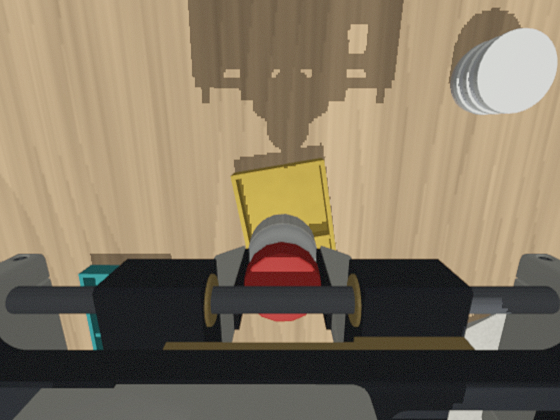

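The pot is held upright above the far bay of the yellow tray ((285,200)). The turquoise tray (95,290) is a different one. I'm lowering.

{"fn": "play_rows", "kwargs": {
  "rows": [
    [[0,0.001,0.03],[0,0,0],-1],
    [[0,0.001,0.07],[0,0,0],-1],
    [[0,0.001,0.11],[0,0,0],-1],
    [[0,0.001,0.145],[0,0,0],-1],
    [[0,0.001,0.175],[0,0,0],-1],
    [[0,0.001,0.195],[0,0,0],-1],
    [[0,0.001,0.205],[0,0,0],-1],
    [[0,0.001,0.21],[0,0,0],-1],
    [[0,0.001,0.212],[0,0,0],-1],
    [[0,0.001,0.212],[0,0,0],-1]
  ]
}}

```text
clock: 32.0
position: [0.5175, -0.3192, 0.0526]
ee_rot: [3.141, -0.0, 0.001]
force: [1.1, -0.0, 0.5]
width: 0.416
```

```bash
python3 go.py 0.517,-0.3175,0.0473,0
```

```text
t 32.0 p [ 0.5175 -0.3192  0.0526] tool x yaw -0.02 tilt z [ 8.e-04 -4.e-04 -1.e+00] F [ 1.1 -0.   0.5] w 38.3 j [ 0.14  0.65  0.49  1.83 -0.42  0.77  0.84]
0.517,-0.3175,0.0473,0 shift [-0.0011 -0.0033  0.0106] turn [ 0.0004 -0.0007 -0.0003]
```

{"fn": "play_rows", "kwargs": {
  "rows": [
    [[0,-0.002,0.003],[0,0,0],-1],
    [[0,-0.002,0.006],[0,0,0],-1],
    [[0,-0.002,0.008],[0,0,0],-1],
    [[0,-0.002,0.01],[0,0,0],-1],
    [[0,-0.002,0.0106],[0,0,0],-1],
    [[0,-0.002,0.0106],[0,0,0],-1]
  ]
}}

```text
clock: 32.6
position: [0.5173, -0.318, 0.0474]
ee_rot: [-3.141, 0.0, -0.001]
force: [-1.1, 1.9, 6.6]
width: 0.414
```

{"fn": "play_rows", "kwargs": {
  "rows": [
    [[0,0,0],[0,0,0],-0.1],
    [[0,0,0],[0,0,0],0.1],
    [[0,0,0],[0,0,0],0.4],
    [[0,0,0],[0,0,0],0.4],
    [[0,0,0],[0,0,0],0.4],
    [[0,0,-0.03],[0,0,0],0.4],
    [[0,0,-0.1],[0,0,0],0.4],
    [[0,0,-0.17],[0,0,0],0.4],
    [[0,0,-0.24],[0,0,0],0.4],
    [[0,0,-0.28],[0,0,0],0.4]
  ]
}}

```text
clock: 33.6
position: [0.5179, -0.3189, 0.1909]
ee_rot: [3.14, -0.001, 0.006]
force: [0.8, -0.7, -0.3]
width: 0.704
```

{"fn": "play_rows", "kwargs": {
  "rows": [
    [[0,0,-0.05],[0,0,0],0.4],
    [[0,0,-0.1],[0,0,0],0.4],
    [[-0.05,0,-0.1],[0,0,0],0.4],
    [[-0.05,0,-0.1],[0,0,0],0.4],
    [[-0.05,0,-0.1],[0,0,0],0.4]
  ]
}}

```text
clock: 34.1
position: [0.492, -0.318, 0.2378]
ee_rot: [-3.142, 0.002, -0.002]
force: [0.4, -0.3, -0.5]
width: 0.703
```

```bash
python3 go.py; python3 wr.py w15
python3 - <<'E'
from cell import arm, eyes
import cv2, numpy as np
for n in ["scene","side"]:
    im,d=eyes.get_image(n); cv2.imwrite(f"pics/{n}1.png",im[:,:,::-1]); np.savez(f"{n}1.npz",im=im,d=d,**eyes.get_calibration(n))
from h import *
for n in ["scene1","side1"]:
    W,im=cloud(n+".npz")
    x,y,z=W[...,0],W[...,1],W[...,2]
    m=(x>.3)&(x<.95)&(y>-.6)&(y<.6)&(z>.028)&(z<.12)
    l,k=ndimage.label(m)
    for i in range(1,k+1):
        q=l==i
        if q.sum()<25: continue
        v,u=np.where(q); top=np.percentile(z[q],97); tq=q&(z>top-.006)
        print(n,u.mean().round(),v.mean().round(),"top",top.round(4),"topc",((W[tq].max(0)+W[tq].min(0))/2).round(4)[:2],np.median(im[q],0))
E
```

```text
t 34.1 p [ 0.492  -0.318   0.2378] tool x yaw -0.07 tilt z [ 1.2e-03  1.0e-04 -1.0e+00] F [ 0.4 -0.3 -0.5] w 64.6 j [ 0.05  0.4   0.61  1.7  -0.26  1.11  0.74]
tcp [ 0.4925 -0.3178  0.2374]
px 480.0 81.0 3199 top 0.0462 c [ 0.701  -0.1982] ext [0.063 0.062] [200. 201. 198.]
px 304.0 192.0 1165 top 0.0689 c [ 0.5166 -0.3164] ext [0.036 0.037] [165.  56.  52.]
scene1 203.0 169.0 top 0.072 topc [ 0.5177 -0.3174] [141.5  35.   24. ]
scene1 351.0 204.0 top 0.0743 topc [0.3779 0.101 ] [ 0. 94. 94.]
scene1 194.0 235.0 top 0.05 topc [ 0.7031 -0.2005] [232. 235. 236.]
scene1 262.0 245.0 top 0.0786 topc [ 0.6294 -0.0278] [186.5 192.  191.5]
scene1 287.0 257.0 top 0.078 topc [0.6205 0.0468] [ 24.  82. 160.]
scene1 343.0 260.0 top 0.074 topc [0.5441 0.1704] [101.5  44.  133. ]
scene1 399.0 274.0 top 0.0748 topc [0.5013 0.3051] [123. 102.  51.]
scene1 426.0 290.0 top 0.0767 topc [0.4998 0.3837] [66. 68. 77.]
scene1 325.0 316.0 top 0.0779 topc [0.7082 0.2117] [85. 86. 94.]
side1 218.0 124.0 top 0.0746 topc [0.4973 0.3835] [91. 88. 92.]
side1 225.0 138.0 top 0.0724 topc [0.495  0.3058] [140.5 109.5  58. ]
side1 254.0 162.0 top 0.0719 topc [0.5426 0.1713] [ 87.  43. 106.]
side1 203.0 192.0 top 0.0715 topc [0.3757 0.1   ] [ 37. 109. 105.]
side1 367.0 243.0 top 0.048 topc [ 0.7011 -0.2004] [214. 213. 204.]
side1 317.0 306.0 top 0.0701 topc [ 0.516 -0.318] [156.  35.  31.]
```

View pics/scene1.png

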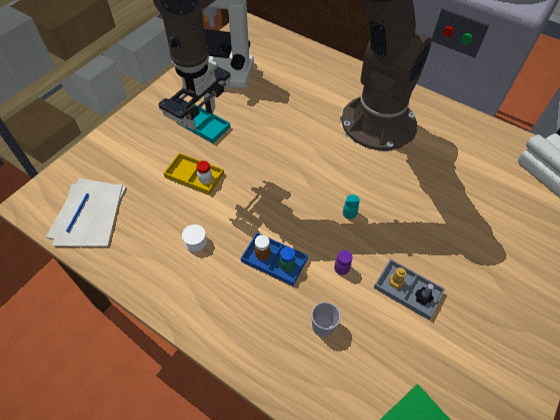

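View pics/side1.png

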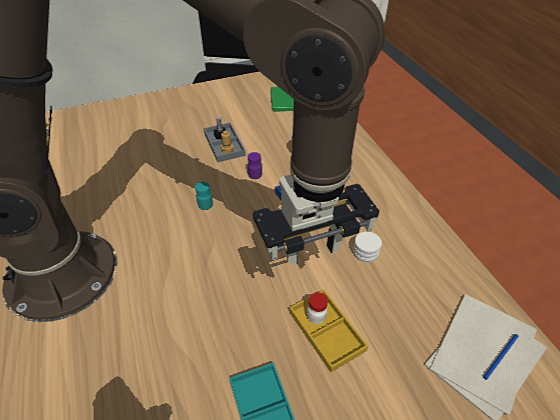

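View pics/w15.png

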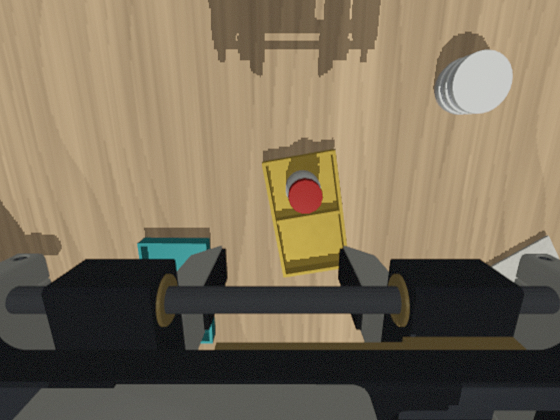

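The scene view shows all five parts upright, each in its own bay: pot in yellow (203,170), amber (262,245) and green (287,257) in blue, valve (399,277) and knob (426,293) in grey. The beaker (325,316), dishes (194,235) and look-alikes are where they were at the start. The gripper is open and clear, so I'm handing in.

```bash
python3 -c "
from cell import arm
print(arm.sign_off())"
```

```text
the job is handed in; nothing more can be done
None
```

All five parts are standing upright, each in its own bay, and I've handed the job in at about 34 s of the 120 s allowed. No verdict is reported on hand-in.

- **Order:** I placed the knob and then the valve in the grey tray, then the green jar and the amber jar in the blue tray. The used red-capped pot went last, into the yellow tray.
- **Jars:** Both were lowered until light contact with the tray floor, about 2 N, before the gripper opened.
- **Last checks:** The final scene picture, and the closer wrist views taken after each placing, put every part within about 3 mm of its bay centre. Tops are at the expected height plus the 4 mm tray floor.
- **Left alone:** The beaker and dishes measured within 1 mm of their starting positions in the scene view, as did the purple and turquoise look-alike jars. The gripper is open and clear of everything.
- **Limits of the checks:** No check failed. The scene camera reads about 2–4 mm higher than the side and wrist cameras, consistent with its calibration error. In the last side picture the arm hides the blue tray and the beaker, so those were confirmed from the scene camera, and the jars also from earlier wrist views.

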